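Find the rocking pill-organiser cover and seat it

TASK

One of the four identical square covers on the two pill organisers sits on a failed seal and rocks; the other three are held firm by theirs. Press lightly near the edges of the covers, one after another, until you find the one that tips under your fingertip, then press that cover firmly down in its middle until it stops and stays down, level. Only press: do not lift or pick up any cover, do not press the firm covers so hard that they sink, leave everything else standing where it is, and finish clear of everything.

Things in the scene. Friction and masses are not known exactly. Their poses are not given: they have to be found in the camera images.
- tray_a: grey two-well pill organiser, fixed down, 170 mm long (x) x 88 mm wide (y), rim 37 mm high; origin: centre of underside; well centres at x = -41 and +41 mm, y = 0. A sound seal (three of the four wells) keeps its cover level for presses up to 28 mm from its middle, gives about 1 mm per 6 N elastically and lets go at about 16 N: the cover then sinks up to 3 mm for good, which is to be avoided
- tray_b: second organiser, same as tray_a. One seal, in any of the four wells, has failed: a push of 2 to 6 N near an edge tips its cover up to 0.16 rad (9 deg) about its middle, in any direction; it springs back level when let go. Pressed in the middle with over 12 N that cover slides 6 mm down to a hard ledge and stays there, level, 3 mm proud of the rim
- cover_1_top (a point): white square cover, 72 x 72 mm, 16 mm thick, 45 g, lying loose in the well at -x of tray_a in a 76 mm square well (2 mm play all round). This point is the centre of its flat top, z up out of the top; at the start it is level, 46 mm above the work surface and 9 mm proud of the organiser's rim, as are all four covers
- cover_2_top (a point): white square cover, 72 x 72 mm, 16 mm thick, 45 g, lying loose in the well at +x of tray_a in a 76 mm square well (2 mm play all round). This point is the centre of its flat top, z up out of the top; at the start it is level, 46 mm above the work surface and 9 mm proud of the organiser's rim, as are all four covers
- cover_3_top (a point): white square cover, 72 x 72 mm, 16 mm thick, 45 g, lying loose in the well at -x of tray_b in a 76 mm square well (2 mm play all round). This point is the centre of its flat top, z up out of the top; at the start it is level, 46 mm above the work surface and 9 mm proud of the organiser's rim, as are all four covers
- cover_4_top (a point): white square cover, 72 x 72 mm, 16 mm thick, 45 g, lying loose in the well at +x of tray_b in a 76 mm square well (2 mm play all round). This point is the centre of its flat top, z up out of the top; at the start it is level, 46 mm above the work surface and 9 mm proud of the organiser's rim, as are all four covers
- bottle_mid: closed amber pill bottle, 42 mm diameter, 70 mm high, standing between the organisers; origin at the centre of its underside; leave alone
- bottle_1: closed amber pill bottle, 50 mm diameter, 85 mm high, on the white lazy Susan (220 mm diameter, top 22 mm above the surface) at the robot's right; origin at the centre of its underside; leave alone
- bottle_2: closed amber pill bottle, 44 mm diameter, 75 mm high, on the white lazy Susan (220 mm diameter, top 22 mm above the surface) at the robot's right; origin at the centre of its underside; leave alone
- bottle_3: closed amber pill bottle, 44 mm diameter, 75 mm high, on the white lazy Susan (220 mm diameter, top 22 mm above the surface) at the robot's right; origin at the centre of its underside; leave alone
- dish: white ceramic dish, 110 mm diameter, 22 mm high, at the robot's left; origin at the centre of its underside; leave alone
- splitter: steel pill splitter, 26 x 40 mm, 15 mm high, lying in the dish; origin at the centre of its underside; leave alone
- magnifier: magnifier on a silicone stand, foot 90 mm diameter, round lens to 182 mm high, beyond the organisers; origin at the centre of the foot's underside; leave alone
Things that resemble listed ones, but are neither listed nor needed, are in the scene too. Leave any pink look-alike of the part that bears cover_4_top alone.

How it is judged:
By the outcome, as a careful person would: the job done as asked, in the order asked, and still so for the second after the job is handed in, with the robot touching nothing.
It also fails if it takes over 51 s, if anything falls off the work surface, if the arm or the gripper's body presses on something with over 40 N, if the wrist force passes 120 N, or if a joint passes its speed limit or range.

ROBOT

A 6-joint arm with a two-finger parallel gripper is mounted at the origin on the work surface. World frame = base frame: x ahead of the robot, y to its left, z up, the work surface at z = 0. Lengths are in mm, angles in rad, forces in N, time in s.
With the tool pointing down it reaches from about 350 to 975 mm from the base axis. Payload 17.4 kg.
Tool frame: the origin (TCP) lies midway between the tips of the shut fingers; the grasp point (between the pads) lies 19 mm behind it; z points along the fingers, y is the direction in which the jaws open and shut (so a half turn about z gives the same grasp; the last joint's range is limited). The gripper opens to 85 mm and grips with 20 to 120 N. Pads are 22 mm wide; open, the fingers measure 114 mm over their backs; the gripper's body (76 mm by 85 mm) begins 54 mm behind the grasp point. The pads swing forward as they close: fully open they stand 13 mm farther back than shut.
Start: joints at [-1.33, 0.116, 1.442, -0, 1.584, -0.038], TCP at [185.752, -648.944, 192.003] pointing down, gripper open.
Joint ranges: [-2.83, 2.83], [-0.83, 2.19], [0.07, 2.5], [-1.14, 4.28], [0.01, 3], [-2.97, 2.97]. Speed limits (rad/s): [1.89, 1.89, 2.22, 3.14, 3.14, 3.14].

INTERFACE

Orientations are given as [roll, pitch, yaw] about the fixed x, y, z axes, in that order (R = Rz(yaw) Ry(pitch) Rx(roll)).
In Python, from cell import robot gives the robot as it stands. The module is installed in compiled form; this text tells all that it offers. Calls block until the motion is done:
- robot.reach(position, orientation): joint-space move of the TCP to a pose.
- robot.line_to(position, velocity=150, orientation=None): straight line of the TCP; orientation=None keeps the orientation; velocity is the mean speed in mm/s.
- robot.movej(angles): joint-space move.
- robot.move_gripper(opening): finger opening in mm; the grip force is fixed at half the most; returns when the fingers have stopped.
- robot.dwell(seconds).
- robot.inverse_kinematics(position, orientation): joint angles nearest the present ones, or None.
- robot.sense(): the state.
- robot.grab_frame(name): name is "side" or "top" or "wrist"; returns the picture (480x640x3 uint8, red, green, blue); there is no depth.
- robot.camera_info(name): a dict with "K" (3x3 intrinsics, pixels), "R" (3x3) and "t" (3): a world point X has camera coordinates R X + t. Camera axes: x right, y down, z forward; pixel columns grow to the right and rows downward; lengths in mm; the calibration is good to about 2 mm. A picture is of the moment at which its call begins: read the wrist's pose just before it. camera_info takes no time and is no camera call; for the wrist camera it gives the pose at the moment of the call.
A pose or a line that the arm cannot do raises robot.MotionError and nothing moves.
- robot.finish_job(): hands the job in, once; it reports no verdict.
Trained networks look in the newest picture that a camera, given by its name, has taken for a name from the list of things; names that differ only in an ending like _2 or _b are one class to them, and where a whole thing is asked for, a point or a joint stands for the part that bears it (a point fixed in the world has none). Each returns a list of dicts, best first, with "conf" (0 to 1); they miss things now and then, are a little off and sometimes report something else, mostly with a low value. They report only what shows in the picture. A call takes as long as a camera call. They do not tell look-alikes from the thing itself.
- robot.boxes_of(query, camera): "point" ([row, column] in pixels, amid what is visible of it).
- robot.masks_of(query, camera): "region" (480x640 bool, what is visible of it) and "point" ([row, column] in pixels, amid what is visible of it).
- robot.tip_of(query, camera): "point" ([row, column] in pixels: a listed point, or the origin of a listed thing).
The state is a dict: "time_s": time; "joint_positions": joint angles; "dq": joint speeds; "tau": joint torques, N m; "eef_pos": TCP position; "tcp_rot": TCP orientation; "ft_force": force on the tool from outside, world axes, zero at the start; "torque": the same for the moment, N m; "width": finger opening in mm.
Only numpy, scipy, OpenCV 4.12 (cv2) and the standard library are available. Lean on these libraries where they do the work, as an engineer would, in place of code of your own. Each camera call takes 0.05 s, during which the arm holds its last target.

## Working session

There is one attempt and no reset: what is moved stays moved. The work goes in short steps, each a Python script; the robot and the scene stay as the last script left them, time stands still between calls to the robot, and variables do not carry over. Pictures are saved under pics/ and viewed, and the job is handed in when it is done.

```bash
mkdir -p pics; python3 - <<'E'
from cell import robot
import cv2
for n in ("top","side"):
    f=robot.grab_frame(n); cv2.imwrite(f"pics/{n}0.png",f[:,:,::-1])
    c=robot.camera_info(n); print(n,c)
    for q in ("cover_1_top","tray_a"):
        print(q,[(d['point'],round(d['conf'],2)) for d in robot.tip_of(q,n)])
s=robot.sense(); print(s)
E
```

```text
top {'K': array([[437.91623398,   0.        , 318.14484874],
       [  0.        , 437.91623398, 244.28622842],
       [  0.        ,   0.        ,   1.        ]]), 'R': array([[-0.07143401, -0.99743028, -0.00547809],
       [-0.97515098,  0.070991  , -0.20985912],
       [ 0.20970873, -0.00964912, -0.97771629]]), 't': array([-39.77255963, 629.7046963 , 987.68963292])}
cover_1_top [([280.9, 226.3], 0.56)]
tray_a [([272.4, 225.9], 0.82), ([285.4, 339.3], 0.66)]
side {'K': array([[475.35388341,   0.        , 325.9587763 ],
       [  0.        , 475.35388341, 240.59024782],
       [  0.        ,   0.        ,   1.        ]]), 'R': array([[-0.97083014, -0.23956759,  0.00980879],
       [-0.17274909,  0.67051189, -0.72150645],
       [ 0.16627265, -0.70215467, -0.69233823]]), 't': array([567.27000168, 216.69444013, 973.83219649])}
cover_1_top [([337.9, 328.6], 0.86)]
tray_a [([255.2, 363.0], 0.97), ([344.7, 310.4], 0.72), ([418.5, 229.6], 0.69)]
{'time_s': 0.3, 'joint_positions': array([-1.32981071e+00,  1.16174183e-01,  1.44180572e+00, -5.18289640e-06,
        1.58401206e+00, -3.78154886e-02]), 'dq': array([-0.00237902,  0.0001348 , -0.00200267, -0.00058592, -0.00110694,
       -0.00150582]), 'tau': array([-2.51954007e-04, -7.30865192e+01, -6.31788540e+01,  1.04234518e-04,
        2.79655258e-03,  1.96962736e-05]), 'eef_pos': array([ 185.72470589, -648.87139243,  191.75785268]), 'tcp_rot': array([-3.14119343e+00, -9.91771267e-06,  2.78801032e-01]), 'ft_force': array([ 0.07634889, -0.15758395,  0.85429787]), 'torque': array([0.0059875 , 0.00157135, 0.00932652]), 'width': 85.77885008038527}
```

View pics/top0.png

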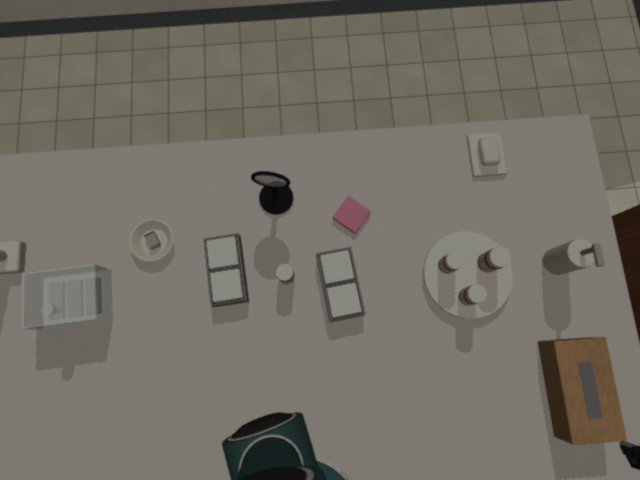

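View pics/side0.png

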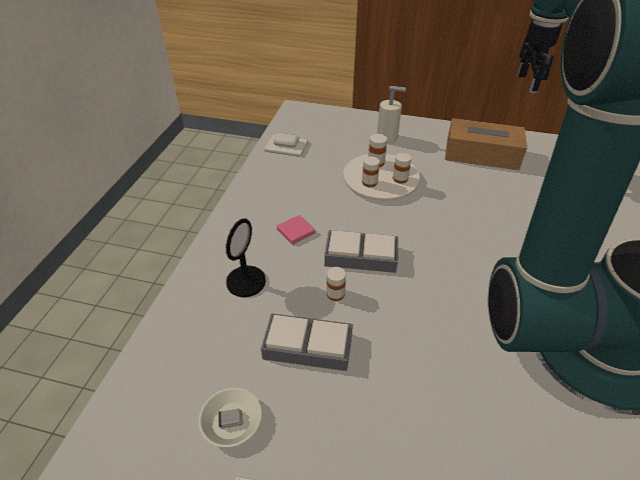

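Two organisers: top pixels (col,row) about (225,270) and (340,285). Their four white covers are at (223,252), (226,285), (338,266) and (345,300). The pink look-alike lies loose at (352,215) and stays untouched. Next I'll locate the covers.

```bash
cat > h.py <<'E'
import numpy as np, cv2
from cell import robot
def ray(c,uv,z):
    K,R,t=c['K'],c['R'],c['t']
    d=R.T@np.linalg.inv(K)@np.array([uv[0],uv[1],1.]); o=-R.T@t
    return o+d*(z-o[2])/d[2]
def proj(c,X):
    p=c['K']@(c['R']@np.asarray(X,float)+c['t']); return p[:2]/p[2]
E
python3 - <<'E'
from h import *
for n,seeds in (("top",[(223,252),(226,285),(338,266),(345,300)]),("side",[(288,333),(329,338),(345,244),(380,247)])):
    f=cv2.imread(f"pics/{n}0.png"); g=cv2.cvtColor(f,cv2.COLOR_BGR2GRAY); c=robot.camera_info(n)
    for s in seeds:
        v=int(g[s[1],s[0]]); 
        ff=g.copy(); m=np.zeros((482,642),np.uint8)
        cv2.floodFill(ff,m,s,0,18,18,cv2.FLOODFILL_FIXED_RANGE|cv2.FLOODFILL_MASK_ONLY|(255<<8))
        m=m[1:-1,1:-1]; pts=np.argwhere(m>0)[:,::-1]
        W=np.array([ray(c,p,46)[:2] for p in pts],np.float32)
        r=cv2.minAreaRect(W)
        print(n,s,v,len(pts),W.mean(0).round(1),[np.round(x,1) for x in r])
E
```

```text
top (223, 252) 135 766 [628.1 151.8] [array([628.3, 151.8]), array([68.3, 68.5]), np.float64(5.5)]
top (226, 285) 134 808 [546.5 144.2] [array([546.8, 144.2]), array([68.8, 68.6]), np.float64(4.9)]
top (338, 266) 134 792 [ 571.9 -125.9] [array([ 572.3, -126.1]), array([68.8, 68.6]), np.float64(7.0)]
top (345, 300) 135 830 [ 490.8 -136.2] [array([ 491.1, -136.3]), array([68.6, 68.2]), np.float64(7.1)]
side (288, 333) 174 1014 [626.5 154.3] [array([626.5, 153.4]), array([68.2, 69.9]), np.float64(4.9)]
side (329, 338) 173 1052 [544.9 147.1] [array([545.2, 146.1]), array([68.5, 70. ]), np.float64(5.4)]
side (345, 244) 177 593 [ 570.2 -123.5] [array([ 570.2, -124.3]), array([67.9, 70.7]), np.float64(6.4)]
side (380, 247) 176 607 [ 489.2 -133.2] [array([ 489.8, -134.2]), array([67.2, 70.7]), np.float64(7.2)]
```

```bash
cat >> h.py <<'E'
from scipy.spatial.transform import Rotation as Ro
C={'Rn':(490.2,-135.2,.122),'Rf':(571.2,-125.2,.122),'Lf':(627.4,152.6,.093),'Ln':(546.,145.2,.093)}  # R/L tray, n=-x f=+x
def ori(yaw,tilt):  # tilt: near (-x) edge of tip lowest
    return (Ro.from_euler('z',yaw)*Ro.from_euler('y',-tilt)*Ro.from_euler('x',np.pi)).as_euler('xyz')
def pose(k,off,zc,tilt):
    x,y,yaw=C[k]; r=Ro.from_euler('xyz',ori(yaw,tilt))
    p=np.array([x,y,zc])-off*np.array([np.cos(yaw),np.sin(yaw),0])
    if tilt: p=p-r.apply([-11,0,0])   # contact edge at p
    return p,ori(yaw,tilt)
E
python3 - <<'E'
from h import *
c=robot.camera_info("top")
print("magn foot",ray(c,(277,198),5),"bottle_mid top",ray(c,(285,272),70),"susan",ray(c,(468,275),22))
for k in C:
    for off,z,t in ((25,46,.3),(0,35,0),(25,130,.3)):
        p,o=pose(k,off,z,t); q=robot.inverse_kinematics(list(p),list(o)); print(k,p.round(1),o.round(2),None if q is None else np.round(q,2))
r=Ro.from_euler('xyz',ori(.1,.3)); print(r.apply([-11,0,0]),r.apply([0,0,-73]))
E
```

```text
magn foot [769.60890867  12.74893975   5.        ] bottle_mid top [563.22565864  -1.87739759  70.        ] susan [ 530.51570597 -449.12537653   22.        ]
Rn [ 475.8 -137.    49.3] [ 3.14 -0.3   0.12] [-0.44 -0.42  2.18  0.17  1.14  0.96]
Rn [ 490.2 -135.2   35. ] [3.14 0.   0.12] [-0.32 -0.16  1.98 -0.    1.33  1.13]
Rn [ 475.8 -137.   133.3] [ 3.14 -0.3   0.12] [-0.44 -0.48  2.08  0.16  1.29  0.99]
Rf [ 556.8 -127.    49.3] [ 3.14 -0.3   0.12] [-0.35 -0.23  2.03  0.15  1.07  1.05]
Rf [ 571.2 -125.2   35. ] [3.14 0.   0.12] [-0.26  0.01  1.81 -0.    1.32  1.19]
Rf [ 556.8 -127.   133.3] [ 3.14 -0.3   0.12] [-0.35 -0.29  1.94  0.14  1.23  1.07]
Lf [613.  151.3  49.3] [ 3.14 -0.3   0.09] [ 0.22 -0.1   1.92 -0.04  1.03  1.72]
Lf [627.4 152.6  35. ] [3.14 0.   0.09] [ 0.2   0.14  1.68 -0.    1.33  1.68]
Lf [613.  151.3 133.3] [ 3.14 -0.3   0.09] [ 0.22 -0.16  1.83 -0.04  1.17  1.71]
Ln [531.6 143.9  49.3] [ 3.14 -0.3   0.09] [ 0.24 -0.29  2.08 -0.05  1.06  1.74]
Ln [546.  145.2  35. ] [3.14 0.   0.09] [ 0.21 -0.04  1.86 -0.    1.32  1.69]
Ln [531.6 143.9 133.3] [ 3.14 -0.3   0.09] [ 0.24 -0.35  1.99 -0.05  1.21  1.73]
[-10.45620165  -1.04911956  -3.25072227] [-21.46520007  -2.15370381  69.73956371]
```

```bash
cat >> h.py <<'E'
def probe(k,off=25,tilt=.3,fmax=4.0,dmax=4.5,step=.4):
    s=robot.sense(); t0=s['time_s']
    p,o=pose(k,off,110,tilt)
    robot.reach(list(p),list(o)); s=robot.sense(); print(k,'above',s['time_s'],s['eef_pos'].round(1))
    p,o=pose(k,off,49,tilt); robot.line_to(list(p),velocity=100); robot.dwell(.15)
    b=np.mean([robot.sense()['ft_force'][2] for _ in range(3)]); print('bias',b, robot.sense()['time_s'])
    log=[]; zc0=None; z=48.6
    while True:
        p,_=pose(k,off,z,tilt); robot.line_to(list(p),velocity=8); robot.dwell(.05)
        s=robot.sense(); f=s['ft_force'][2]-b; log.append((round(z,1),round(s['eef_pos'][2]-p[2],2),round(f,2)))
        if zc0 is None and f>.8: zc0=z
        if f>fmax or z<46-dmax: break
        z-=step
    print(log,'contact',zc0,'t',s['time_s'])
    return log
def up(k,off=25,tilt=.3,z=110):
    p,o=pose(k,off,z,tilt); robot.line_to(list(p),velocity=120)
E
python3 - <<'E'
from h import *
robot.move_gripper(0)
p,o=pose('Rn',25,190,.3); robot.reach(list(p),list(o)); print(robot.sense()['time_s'],robot.sense()['width'])
probe('Rn')
f=robot.grab_frame("side"); cv2.imwrite("pics/s1.png",f[:,:,::-1])
up('Rn'); print(robot.sense()['time_s'])
E
```

```text
3.1417 -0.33183788548665616
Rn above 3.5583 [ 475.8 -137.3  113.8]
bias 0.23032578125736028 4.4667
[(48.6, np.float64(0.14), np.float64(0.16)), (48.2, np.float64(-0.03), np.float64(-0.97)), (47.8, np.float64(-0.04), np.float64(-0.82)), (47.4, np.float64(0.0), np.float64(-0.1)), (47.0, np.float64(-0.02), np.float64(-0.47)), (46.6, np.float64(-0.02), np.float64(0.59)), (46.2, np.float64(-0.03), np.float64(-0.52)), (45.8, np.float64(-0.0), np.float64(-0.64)), (45.4, np.float64(-0.04), np.float64(-0.96)), (45.0, np.float64(-0.03), np.float64(0.07)), (44.6, np.float64(-0.05), np.float64(-0.03)), (44.2, np.float64(-0.01), np.float64(0.31)), (43.8, np.float64(-0.02), np.float64(0.45)), (43.4, np.float64(-0.03), np.float64(-0.26)), (43.0, np.float64(-0.0), np.float64(-1.46)), (42.6, np.float64(0.0), np.float64(1.02)), (42.2, np.float64(-0.01), np.float64(-0.11)), (41.8, np.float64(0.01), np.float64(0.1)), (41.4, np.float64(-0.0), np.float64(0.19))] contact 42.60000000000002 t 10.1667
10.9417
```

```bash
python3 - <<'E'
import cv2
f=cv2.imread("pics/s1.png")[190:320,280:460]; cv2.imwrite("pics/s1c.png",cv2.resize(f,None,fx=4,fy=4))
E
```

```text
(no output)
```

View pics/s1c.png

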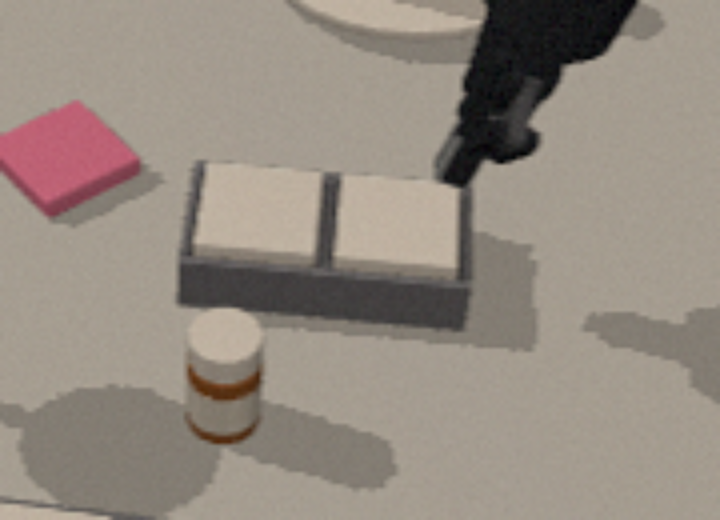

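```bash
python3 - <<'E'
from h import *
c=robot.camera_info("side")
for n,X in (("contact exp",(465.4,-138.2,41.4)),("tcp",(475.8,-137,44.7)),("Rn ctr",(490.2,-135.2,46)),("Rf",(571.2,-125.2,46))):
    u=proj(c,X); print(n,u.round(1),'crop',((u-[280,190])*4).round())
s=robot.sense(); print(s['eef_pos'],s['tcp_rot'],ori(.122,.3))
robot_t=s['time_s']
f=robot.grab_frame("side"); cv2.imwrite("pics/s2.png",cv2.resize(f[120:320,300:500],None,fx=3,fy=3)[:,:,::-1])
f=robot.grab_frame("wrist"); cv2.imwrite("pics/w2.png",f[:,:,::-1])
E
```

```text
contact exp [389.2 246.4] crop [437. 226.]
tcp [384.9 245. ] crop [420. 220.]
Rn ctr [378.8 244.1] crop [395. 216.]
Rf [344.2 241. ] crop [257. 204.]
[ 475.54277726 -136.84203559  112.45869238] [-3.14118523 -0.29925558  0.12193807] [ 3.14159265 -0.3         0.122     ]
```

View pics/s2.png

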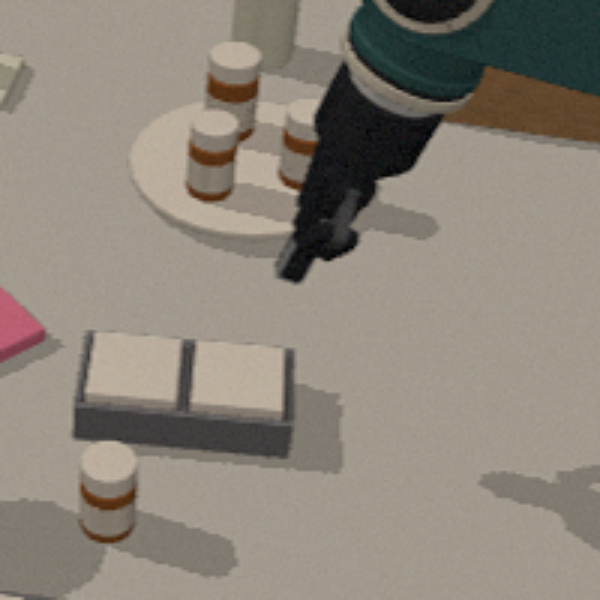

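View pics/w2.png

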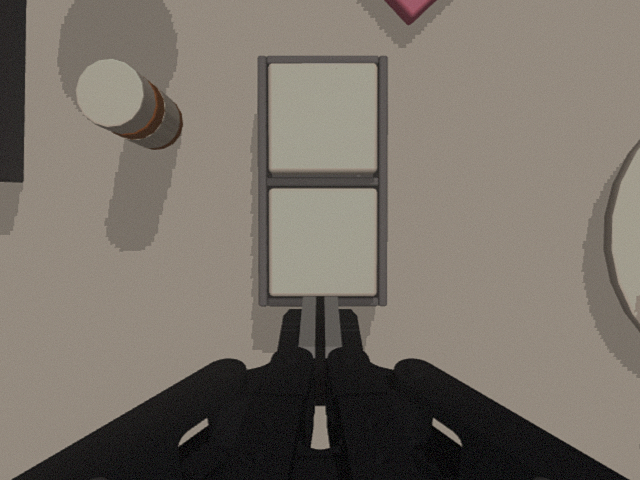

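```bash
python3 - <<'E'
from h import *
s=robot.sense(); P=s['eef_pos']; r=Ro.from_euler('xyz',s['tcp_rot'])
for n in("side","top","wrist"):
    c=robot.camera_info(n)
    print(n,"tcp",proj(c,P).round(1),"edges",proj(c,P+r.apply([-11,0,0])).round(1),proj(c,P+r.apply([11,0,0])).round(1),'-30',proj(c,P+r.apply([0,0,-30])).round(1))
    if n=='wrist':
        for k in C: print(k,proj(c,(C[k][0],C[k][1],46)).round(1))
        print("R^T",(r.as_matrix().T@c['R'].T).round(3), r.inv().apply(-c['R'].T@c['t']-P).round(1))
f=robot.grab_frame("top"); cv2.imwrite("pics/t2.png",cv2.resize(f[180:380,240:440],None,fx=3,fy=3)[:,:,::-1])
E
```

```text
side tcp [387.9 223.7] edges [392.4 225.2] [383.4 222.2] -30 [393.2 214.4]
top tcp [345.9 303.7] edges [346.8 308.5] [345. 299.] -30 [347.5 306.7]
wrist tcp [319.7 275.6] edges [319.7 295.7] [319.7 254.7] -30 [319.7 304.5]
Rn [320.  240.9]
Rf [319.9 116. ]
Lf [-95.3 -23.2]
Ln [-96.3 103.9]
R^T [[ 0.    -0.949 -0.315]
 [ 1.    -0.     0.001]
 [-0.001 -0.315  0.949]] [ 8.100e+01 -1.000e-01 -1.823e+02]
```

View pics/t2.png

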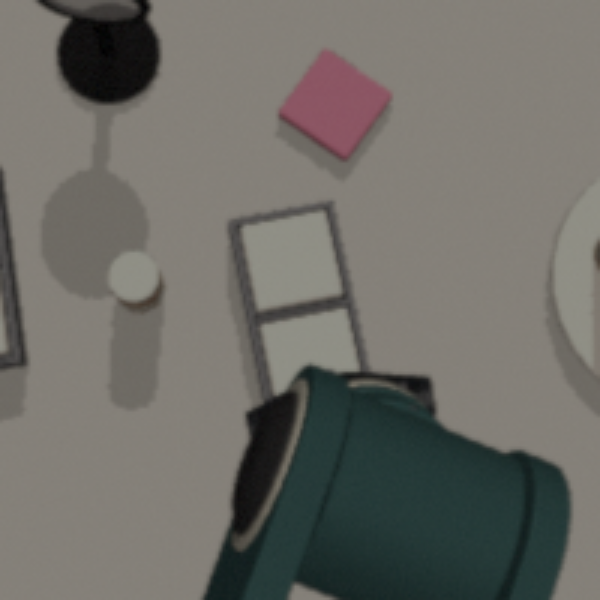

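The wrist prediction of the covers matches exactly. The closed fingertips, though, look about 25–30 mm short of the nominal TCP in both the side and wrist views, which explains the missing contact. I'll re-probe using a measured tip offset.

```bash
cat >> h.py <<'E'
D=26.
def pose(k,off,zc,tilt,d=None):
    d=D if d is None else d
    x,y,yaw=C[k]; r=Ro.from_euler('xyz',ori(yaw,tilt))
    p=np.array([x,y,zc])-off*np.array([np.cos(yaw),np.sin(yaw),0])
    return p-r.apply([-11 if tilt else 0,0,-d]),ori(yaw,tilt)
def fz(n=5):
    a=[]
    for _ in range(n): a.append(robot.sense()['ft_force'][2]); robot.dwell(.01)
    return float(np.mean(a))
def descend(k,z,zmin,step=.8,fine=.4,fmax=4.,off=24,tilt=.3,vel=15):
    p,_=pose(k,off,z,tilt); robot.line_to(list(p),velocity=100); robot.dwell(.1); b=fz(8); log=[];st=step
    while z>zmin:
        z-=st; p,_=pose(k,off,z,tilt); robot.line_to(list(p),velocity=vel); f=fz(5)-b
        log.append((round(z,1),round(f,1)))
        if f>1.0: st=fine
        if f>fmax: break
    print(k,'bias',round(b,2),log,'t',robot.sense()['time_s']); return log
E
python3 - <<'E'
from h import *
p,o=pose('Rn',24,80,.3); robot.reach(list(p),list(o))
descend('Rn',51,36)
print(robot.sense()['eef_pos'],robot.sense()['torque'])
f=robot.grab_frame("side"); cv2.imwrite("pics/s3.png",cv2.resize(f[190:320,280:460],None,fx=4,fy=4)[:,:,::-1])
E
```

```text
Rn bias 0.11 [(50.2, -0.1), (49.4, 0.1), (48.6, 0.1), (47.8, -0.4), (47.0, 0.2), (46.2, -0.3), (45.4, -0.1), (44.6, 0.4), (43.8, -0.1), (43.0, -0.5), (42.2, -0.0), (41.4, -0.2), (40.6, -0.2), (39.8, 0.1), (39.0, -0.5), (38.2, -0.1), (37.4, 0.2), (36.6, 0.5), (35.8, -0.4)] t 17.575
[ 484.40219129 -135.92370514   14.16671314] [-0.02072827  0.09872361 -0.02982981]
```

View pics/s3.png

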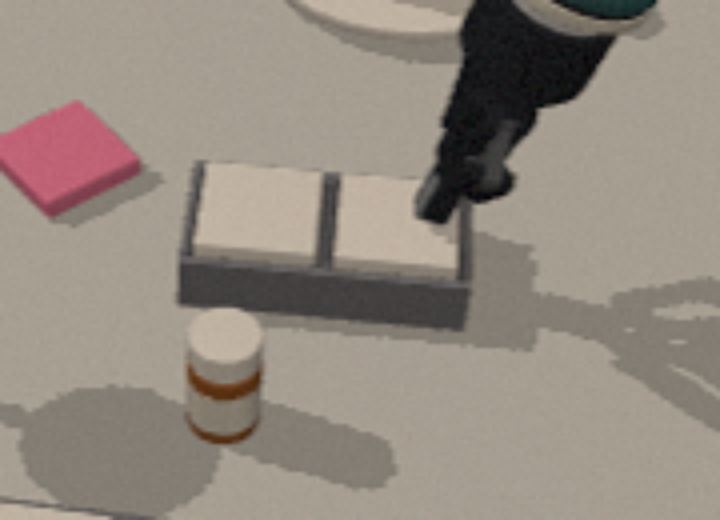

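```bash
python3 - <<'E'
from h import *
from scipy.optimize import least_squares
c=robot.camera_info("side")
r=Ro.from_euler('xyz',ori(.122,.3))
for P,uv in (((475.5,-136.8,112.5),(396.7,213)),((484.4,-135.9,14.2),(387.5,245.5))):
    for ex in (-11,-5,0):
        ds=np.arange(0,70,1.); e=[np.linalg.norm(proj(c,np.array(P)+r.apply([ex,0,-d]))-uv) for d in ds]
        i=int(np.argmin(e)); print(ex,ds[i],round(e[i],2),'z',(np.array(P)+r.apply([ex,0,-ds[i]])).round(1))
f=robot.grab_frame("wrist"); cv2.imwrite("pics/w3.png",f[:,:,::-1])
w=robot.camera_info("wrist")
P=robot.sense()['eef_pos']
for d in (0,20,30,40,50): print(d,proj(w,P+r.apply([-11,0,-d])).round(),proj(w,P+r.apply([11,0,-d])).round())
E
```

```text
-11 35.0 2.35 z [ 454.8 -139.3  142.7]
-5 36.0 0.31 z [ 460.2 -138.7  145.4]
0 38.0 2.43 z [ 464.4 -138.2  148.8]
-11 31.0 2.24 z [ 464.9 -138.3   40.6]
-5 33.0 0.18 z [ 470.  -137.7   44.2]
0 34.0 2.2 z [ 474.4 -137.1   46.7]
0 [320. 296.] [320. 255.]
20 [320. 316.] [320. 271.]
30 [320. 327.] [320. 281.]
40 [320. 340.] [320. 291.]
50 [320. 355.] [320. 304.]
```

View pics/w3.png

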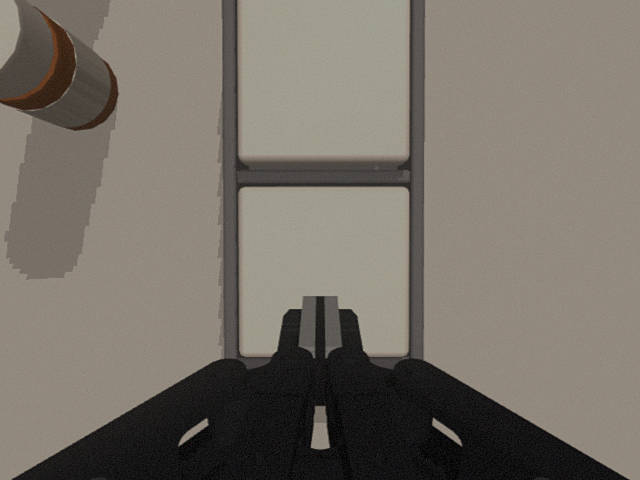

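```bash
cat >> h.py <<'E'
D=40.
E
python3 - <<'E'
from h import *
descend('Rn',49.5,36,step=1.2,fine=.6,fmax=3.,off=22,vel=40)
f=robot.grab_frame("side"); cv2.imwrite("pics/s4.png",cv2.resize(f[190:320,280:460],None,fx=4,fy=4)[:,:,::-1])
E
```

```text
Rn bias 0.03 [(48.3, -0.3), (47.1, -0.2), (45.9, 0.0), (44.7, 2.4), (44.1, 5.1)] t 19.55
```

View pics/s4.png

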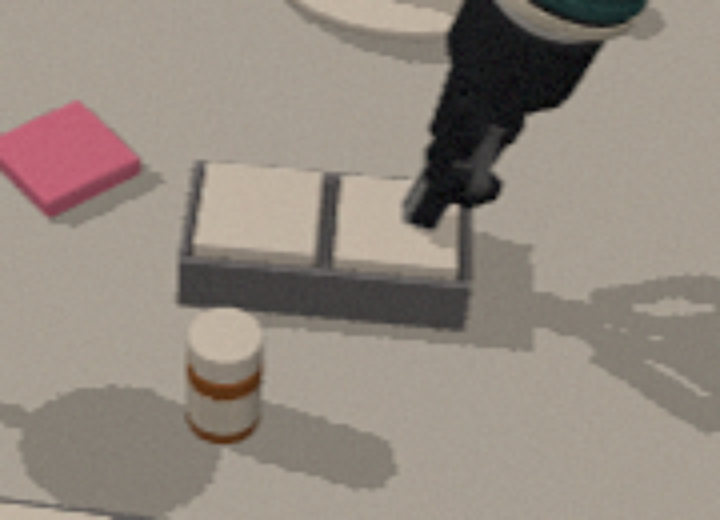

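Contact is now found, at about 41 mm behind the nominal TCP. Cover Rn (right tray, −x) gives about 4.5 N/mm, so it is firm. On to the next.

```bash
cat >> h.py <<'E'
D=40.9
def goprobe(k,prev,zt=60):
    p,o=pose(prev,22,zt,.3); robot.line_to(list(p),velocity=150)
    p,o=pose(k,22,zt,.3); robot.reach(list(p),list(o))
    l=descend(k,47.,40.5,step=.8,fine=.7,fmax=3.4,off=22,vel=40)
    return l
E
python3 - <<'E'
from h import *
goprobe('Rf','Rn')
f=robot.grab_frame("side"); cv2.imwrite("pics/s5.png",cv2.resize(f[190:320,280:460],None,fx=4,fy=4)[:,:,::-1])
E
```

```text
Rf bias 0.12 [(46.2, 0.2), (45.4, 3.2), (44.7, 5.8)] t 21.6
```

View pics/s5.png

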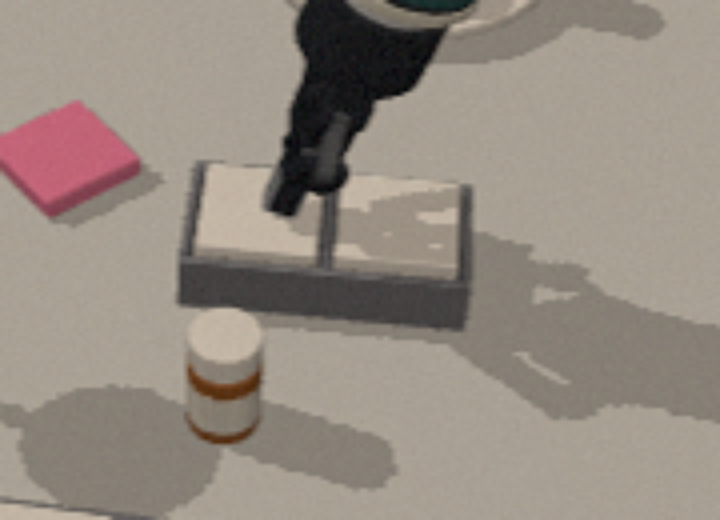

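Rf is firm too (5.8 N at ~1.2 mm). Moving to the left tray, over the bottle at 105 mm tip height.

```bash
python3 - <<'E'
from h import *
l=goprobe('Ln','Rf',105)
f=robot.grab_frame("side"); cv2.imwrite("pics/s6.png",cv2.resize(f[270:400,230:410],None,fx=4,fy=4)[:,:,::-1])
E
```

```text
Ln bias 0.3 [(46.2, 0.3), (45.4, 2.8), (44.7, 5.3)] t 25.0333
```

View pics/s6.png

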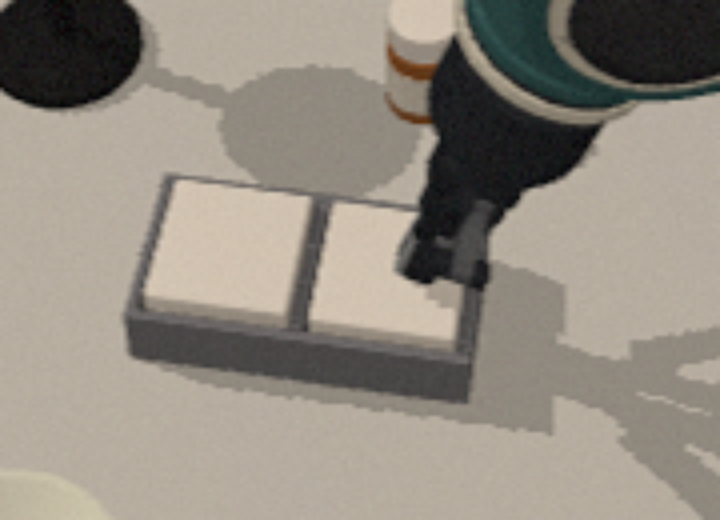

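Ln is firm. By elimination it should be Lf, but I'll confirm that by tipping it.

```bash
python3 - <<'E'
from h import *
l=goprobe('Lf','Ln',60)
f=robot.grab_frame("side"); cv2.imwrite("pics/s7.png",cv2.resize(f[270:400,230:410],None,fx=4,fy=4)[:,:,::-1])
E
```

```text
Lf bias -0.33 [(46.2, 0.7), (45.4, 2.3), (44.7, 3.3), (44.0, 4.9)] t 27.375
```

View pics/s7.png

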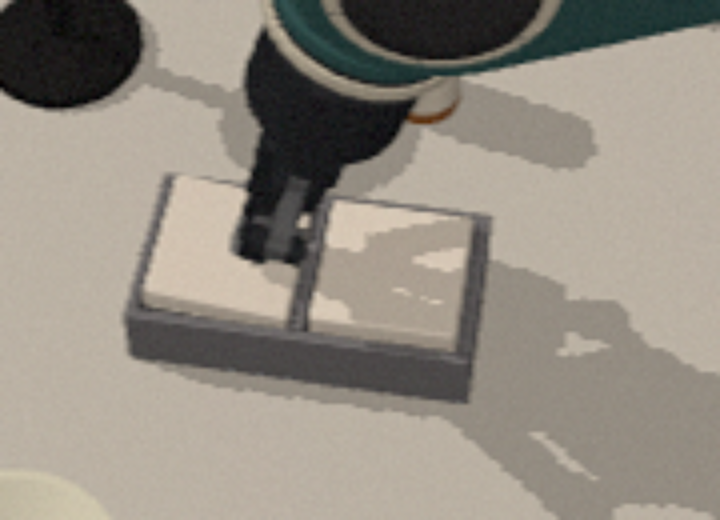

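```bash
python3 - <<'E'
import cv2,numpy as np
a=cv2.imread("pics/s6.png")[160:370,110:350]; b=cv2.imread("pics/s7.png")[160:370,110:350]
cv2.imwrite("pics/cmp.png",cv2.resize(np.hstack([a,b]),None,fx=1.65,fy=1.65))
E
```

```text
(no output)
```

View pics/cmp.png

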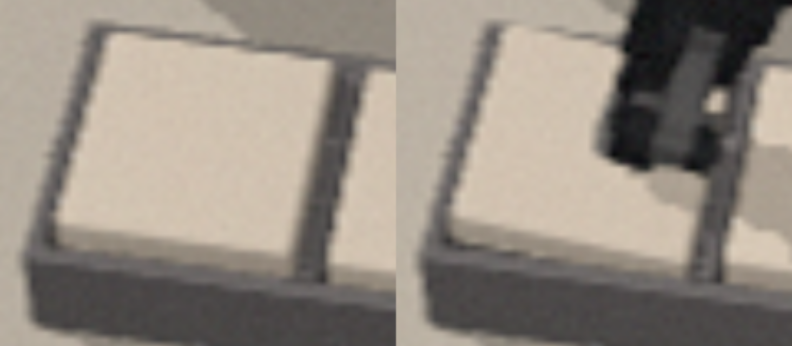

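Lf (left tray, +x) is the loose one. It is softer (about 1.9 N/mm), and the comparison shows its far edge raised and its near edge sunk. Now I'll release it, bring the tool vertical and press the middle.

```bash
python3 - <<'E'
from h import *
p,o=pose('Lf',22,62,.3); robot.line_to(list(p),velocity=120)
p,o=pose('Lf',0,62,0); robot.reach(list(p),list(o))
for z in (46,38): print(z,robot.inverse_kinematics(list(pose('Lf',0,z,0)[0]),list(o)))
w=robot.camera_info("wrist"); f=robot.grab_frame("wrist"); cv2.imwrite("pics/w8.png",f[:,:,::-1])
f=robot.grab_frame("side"); cv2.imwrite("pics/s8.png",cv2.resize(f[230:400,230:410],None,fx=4,fy=4)[:600,:,::-1])
print('cover ctr px',proj(w,(C['Lf'][0],C['Lf'][1],46)).round(1), robot.sense()['time_s'])
E
```

```text
46 [ 1.99090237e-01  1.63497330e-01  1.70026399e+00 -4.44089210e-16
  1.27783133e+00  1.67688656e+00]
38 [ 1.99090237e-01  1.71009369e-01  1.70580899e+00 -4.44089210e-16
  1.26477430e+00  1.67688656e+00]
cover ctr px [319.4 301. ] 28.2333
```

View pics/w8.png

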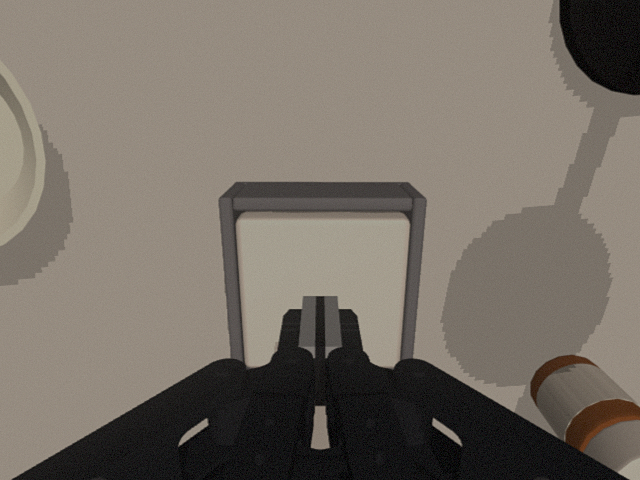

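View pics/s8.png

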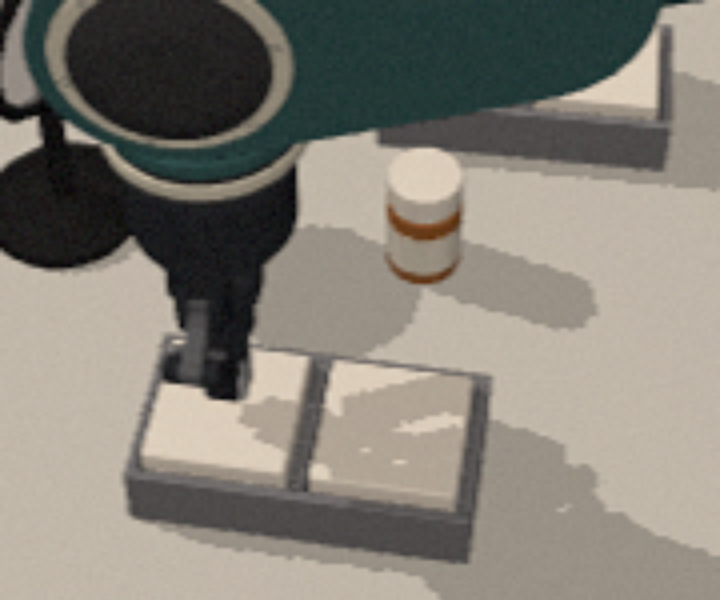

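```bash
python3 - <<'E'
from h import *
p,_=pose('Lf',0,49.5,0); robot.line_to(list(p),velocity=100); robot.dwell(.1); b=fz(5); z=49.5; log=[]; zc=None
while z>35:
    st=1.0 if (zc is None or z>zc-4.5) else .5
    z-=st; p,_=pose('Lf',0,z,0); robot.line_to(list(p),velocity=40)
    s=robot.sense(); f=s['ft_force']-[0,0,b]; log.append((round(z,1),round(s['eef_pos'][2]-p[2],2),round(f[2],1)))
    if zc is None and f[2]>2.5: zc=z+.5
    if zc is not None and f[2]>28 and z<zc-4: break
    if f[2]>60: break
robot.dwell(.2); s=robot.sense()
print(log,zc,s['time_s'],s['ft_force'],s['torque'])
f=robot.grab_frame("side"); cv2.imwrite("pics/s9.png",cv2.resize(f[270:400,230:410],None,fx=4,fy=4)[:,:,::-1])
E
```

```text
[(48.5, np.float64(0.03), np.float64(0.2)), (47.5, np.float64(0.04), np.float64(0.8)), (46.5, np.float64(0.61), np.float64(5.0)), (45.5, np.float64(0.96), np.float64(8.5)), (44.5, np.float64(1.05), np.float64(8.9)), (43.5, np.float64(1.06), np.float64(10.1)), (42.5, np.float64(1.08), np.float64(10.1)), (42.0, np.float64(1.13), np.float64(9.8)), (41.5, np.float64(1.13), np.float64(10.8)), (41.0, np.float64(1.13), np.float64(9.3)), (40.5, np.float64(1.11), np.float64(10.8)), (40.0, np.float64(1.13), np.float64(9.3)), (39.5, np.float64(1.53), np.float64(13.5)), (39.0, np.float64(1.9), np.float64(17.3)), (38.5, np.float64(2.31), np.float64(20.0)), (38.0, np.float64(2.74), np.float64(23.8)), (37.5, np.float64(3.14), np.float64(26.9)), (37.0, np.float64(3.5), np.float64(30.7))] 47.0 33.35 [-11.16389782  -1.24882938  31.02577479] [-0.2443584   1.92366471 -0.03570396]
```

View pics/s9.png

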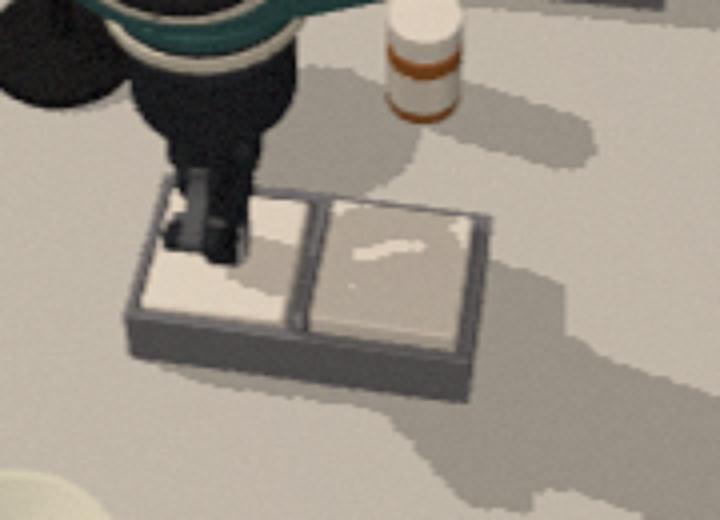

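The cover slid about 6 mm at ~10 N and then hit the hard ledge (31 N). Now lift straight up, back off and check.

```bash
python3 - <<'E'
from h import *
p,_=pose('Lf',0,43,0); robot.line_to(list(p),velocity=30)
p,o=pose('Lf',0,170,0); robot.line_to(list(p),velocity=130)
P=np.array([440.,60,200]); robot.reach(list(P),list(o)); robot.dwell(.3)
for n in("side","top"):
    f=robot.grab_frame(n); cv2.imwrite(f"pics/{n}9.png",f[:,:,::-1])
    if n=="side": cv2.imwrite("pics/s10.png",cv2.resize(f[210:390,240:420],None,fx=4,fy=4)[:600,:,::-1])
s=robot.sense(); print(s['time_s'],s['ft_force'],s['eef_pos'])
E
```

```text
36.1583 [ 0.36089193 -0.27401551  0.20119708] [440.22093377  60.1414767  199.70848058]
```

View pics/s10.png

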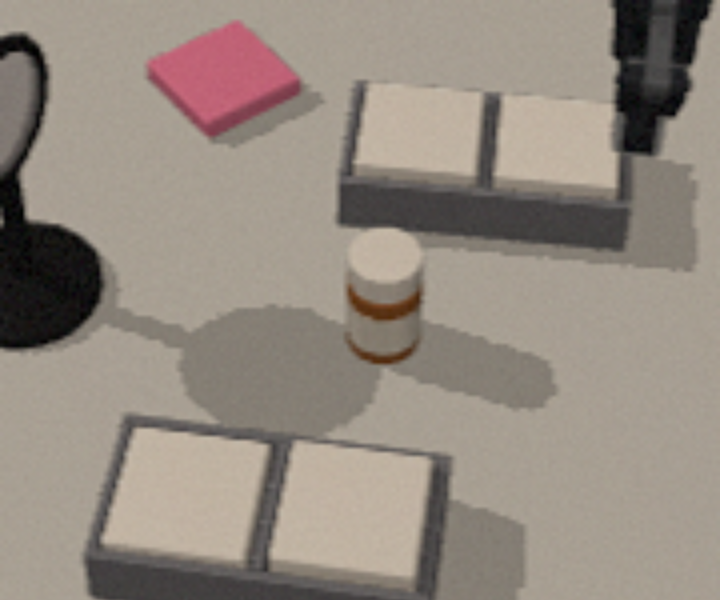

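View pics/top9.png

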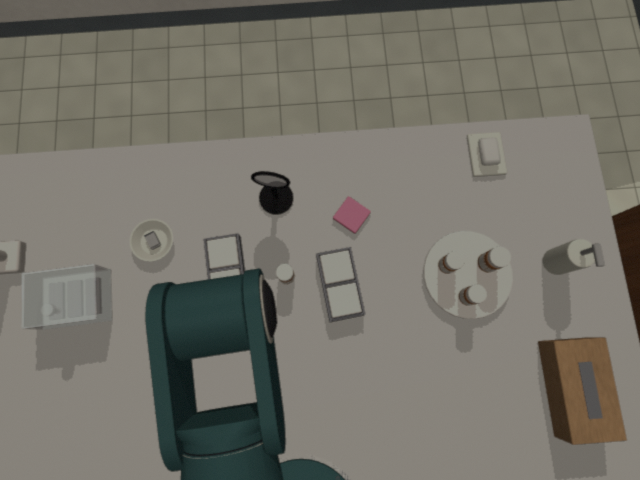

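The left +x cover (side crop about (190,490)) now sits low and level. The other three still stand proud, everything else is in place, and the arm is clear. Handing in.

```bash
python3 - <<'E'
from cell import robot
print(robot.finish_job(), robot.sense()['time_s'])
E
```

```text
the job is handed in; nothing more can be done
the job is handed in; nothing more can be done
```

The loose cover was the +x one on the robot's left organiser. I pressed it down onto its ledge, where it stays low and level, and handed the job in at about 36 s.

- **Finding it:** I pressed all four covers near an edge with about 5–6 N. Three resisted at about 3.5–4.5 N/mm with no sinking seen. The fourth gave at about 1.9 N/mm, and the side picture showed it tipping.
- **Pressing it:** With the tool vertical in its middle, the cover slid about 6 mm at around 10 N, a little under the 12 N stated. It then met a hard stop, where I pressed to 31 N.
- **Last checks:** After I backed off, the side and top pictures showed that cover low and level. The other three were still proud and the other objects in place. Wrist force was near zero. I judged the cover's level and the other objects by eye, and did not measure its final height with a second touch.
- **What disagreed:** My first two descents met nothing. The closed fingertips sit about 40 mm behind the TCP as the interface describes it, seen in the pictures and confirmed by touch. I corrected for that, at a cost of about 12 s.

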